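# Cup on the drying peg, then key in the drying cycle

### The job

Take the washed aluminium cup out of the drain rack, turn it mouth down and lower it (do not drop it) over the brass peg of the air dryer until its rim rests flat on the deck, then let go. Only then start the drying cycle: press the blue, the yellow and the green key in that order, one at a time, each fully down and let up again before the next. Never press the red stop key or two keys at once, and leave the cleaner bottle, jar and wrench where they stand.

Things in the scene. Friction and masses are not known exactly. Their poses are not given: they have to be found in the camera images.
- cup: bare aluminium cup (straight round tube closed at one end, two dark grooves near that end): outside diameter 50 mm, length 85 mm, wall 4 mm, inside depth 79 mm, 0.11 to 0.22 kg. Origin: centre of the outer face of the closed end; its z axis runs along the cup from the closed end to the mouth. It starts lying in the drain rack, mouth tipped 30 degrees below level
- cup_mouth (a point): centre of the cup's mouth, 85 mm from the closed end
- rack: fixed drain rack under the cup: red base plate 140 x 70 x 6 mm, two steel rods 8 mm thick, 32 mm apart, sloping 30 degrees down to the rack's -x side (roughly towards the robot), where a low stop 44 mm wide meets the lower rim; both sides of the cup are free. Origin: centre of the underside; the middle of the cup's axis is 75 mm above it
- dryer: fixed air dryer: blue cabinet 150 x 150 x 50 mm with a slotted steel deck on top and one upright brass drying peg in its middle, 18 mm thick, 60 mm tall above the deck, with a conical tip. Origin: centre of the underside, on the table; z up
- dryer_deck (a point): centre of the deck at the foot of the peg, 50 mm above the table; the cup's rim rests on the deck when the cup is fully down
- peg_tip (a point): tip of the drying peg, 110 mm above the table
- panel: fixed control box, grey, 150 x 150 x 35 mm, white face on top, carrying four round spring keys in a square, 62 mm apart; which colour is at which corner changes. Origin: centre of the underside
- key_blue_top (a point): centre of the top of the blue key (cap 30 mm across in a black collar 46 mm across; cap top 58 mm above the table when up, 11 mm above its collar); it moves down with the cap
- key_blue (a joint): travel of the blue key: 0 up, 0.007 m fully down, pressed straight down against a spring of 1.2 N at the start and 4 N at the bottom; it springs back
- key_yellow_top (a point): centre of the top of the yellow key (cap 30 mm across in a black collar 46 mm across; cap top 58 mm above the table when up, 11 mm above its collar); it moves down with the cap
- key_yellow (a joint): travel of the yellow key: 0 up, 0.007 m fully down, pressed straight down against a spring of 1.2 N at the start and 4 N at the bottom; it springs back
- key_green_top (a point): centre of the top of the green key (cap 30 mm across in a black collar 46 mm across; cap top 58 mm above the table when up, 11 mm above its collar); it moves down with the cap
- key_green (a joint): travel of the green key: 0 up, 0.007 m fully down, pressed straight down against a spring of 1.2 N at the start and 4 N at the bottom; it springs back
- key_red_top (a point): centre of the top of the red key (cap 30 mm across in a black collar 46 mm across; cap top 58 mm above the table when up, 11 mm above its collar); it moves down with the cap; this is the stop key
- key_red (a joint): travel of the red key: 0 up, 0.007 m fully down, pressed straight down against a spring of 1.2 N at the start and 4 N at the bottom; it springs back
- spray: bystander: white cleaner bottle with blue label and red cap, 64 mm across, 190 mm tall, standing; origin at the centre of its foot
- jar: bystander: amber jar with black lid, 60 mm across, 70 mm tall, standing; origin at the centre of its foot
- wrench: bystander: steel wrench, 180 mm long, 8 mm thick, lying flat; origin at its middle, x along it
Mind the look-alikes: they are no part of the job. What is shaped like the cup but turquoise is not meant. Of the things that look like the dryer, the middle-sized one is meant.

How it is judged:
By the outcome, as a careful person would: the job done as asked, in the order asked, and still so for the second after the job is handed in, with the robot touching nothing.
It also fails if it takes over 58 s, if anything falls off the work surface, if the arm or the gripper's body presses on something with over 40 N, if the wrist force passes 120 N, or if a joint passes its speed limit or range.

### The arm

A 6-joint arm with a two-finger parallel gripper is mounted at the origin on the work surface. World frame = base frame: x ahead of the robot, y to its left, z up, the work surface at z = 0. Lengths are in m, angles in degrees, forces in N, time in s.
With the tool pointing down it reaches from about 0.25 to 0.85 m from the base axis. Payload 12.5 kg.
Tool frame: the origin (TCP) lies midway between the tips of the shut fingers; the grasp point (between the pads) lies 19 mm behind it (arm.hold_point_z is the distance from the TCP to the grasp point, in m); z points along the fingers, y is the line along which they close (so a half turn about z gives the same grasp; the last joint's range is limited). The gripper opens to 93 mm and grips with 3 to 60 N. Pads are 15 mm wide; open, the fingers measure 128 mm over their backs; the gripper's body (75 mm by 188 mm) begins 65 mm behind the grasp point.
Start: joints at [69.809, 20.094, 94.641, -0, 65.266, -4.847], TCP at [0.146, 0.53, 0.194] pointing down, gripper open.
Joint ranges: [-157.81, 157.81], [-45, 120.19], [0.68, 151.7], [-89.99, 269.99], [4.06, 180], [-164.3, 164.3]. Speed limits (degrees/s): [127.2, 127.2, 159.86, 180, 180, 180].

### API

Orientations are given as [roll, pitch, yaw] about the fixed x, y, z axes, in that order (R = Rz(yaw) Ry(pitch) Rx(roll)).
In Python, from workcell import arm gives the robot as it stands.
- The arm moves only by the shell command python3 -m jog 'ROWS' [FORCE]. ROWS is JSON, a list that holds one entry, the list of rows, each a list of 7 numbers: the opening, from -1 (shut) to 1 (fully open), then the shift along the tool's x, y, z in cm, then the turn, a rotation vector about the tool's x, y, z in rad. A call has 1 to 20 rows; each row is the pose to reach, as a shift and turn from the pose commanded when the call began, along the tool's axes at that moment; what a row does not reach only later rows make up. A row lasts 1/8 s, in which the tool goes at most 62.5 mm and 10.7 degrees, less where a joint would pass 70% of its speed; a pose out of reach is approached as far as the arm can. A call with a gripper value outside its range is refused whole. The fingers move at their own pace and stop on an object; FORCE is the grip in N (left out, the last holds). Time passes only in rows, so rows that repeat a pose let the fingers close. It gives the time, the measured TCP pose, the force, the opening and the grip force at its end, in the units of the state.
- arm.sense(): the state, without advancing time (a new reading comes with each control period).
- arm.get_image(name): name is "side" or "top" or "wrist"; returns the picture (384x512x3 uint8, red, green, blue); there is no depth.
- arm.get_calibration(name): a dict with "K" (3x3 intrinsics, pixels), "k1" (the pictures are not rectified: a ray, as slopes to the right and down, at radius r is drawn at 1 + k1 r^2 times it, then the intrinsics apply), "rvec" (rotation vector, rad) and "tvec" (3), from world to camera coordinates, as OpenCV has them. Camera axes: x right, y down, z forward; pixel columns grow to the right and rows downward; lengths in m; the calibration is good to about 2 mm. A picture is of the moment at which its call begins: read the wrist's pose just before it. get_calibration takes no time and is no camera call; for the wrist camera it gives the pose at the moment of the call.
- arm.sign_off(): hands the job in; it is judged then, once.
The state is a dict: "time_s": time; "q": joint angles; "joint_velocities": joint speeds; "effort": joint torques, N m; "tool_pos": TCP position; "tool_rot": TCP orientation; "ft_force": force on the tool from outside, world axes, zero at the start; "moment": the same for the moment, N m; "grip_width": opening from 0.0 (shut) to 1.0 (fully open); "finger_force": force on a finger pad.
Only numpy, scipy, OpenCV 4.12 (cv2) and the standard library are available. Lean on these libraries where they do the work, as an engineer would, in place of code of your own. Each camera call takes 0.05 s, during which the arm holds its last target. There are 200 camera calls.

## Working session

There is one attempt and no reset: what is moved stays moved. The work goes in short steps, Python scripts to look and compute and a shell command to move; the robot and the scene stay as the last step left them, time stands still between calls to the robot, and variables do not carry over. Pictures are saved under pics/ and viewed, at most 10 in all, crops included, and the job is handed in when it is done.

```bash
ls; mkdir -p pics; python3 - <<'E'
from workcell import arm
import cv2
for n in("side","top"):
    im=arm.get_image(n); cv2.imwrite(f"pics/{n}0.png",cv2.resize(im[...,::-1],(800,600),interpolation=cv2.INTER_CUBIC))
    cv2.imwrite(f"pics/{n}0raw.png",im[...,::-1])
    c=arm.get_calibration(n); print(n,c)
print(arm.sense(),arm.hold_point_z)
E
```

```text
pics
side {'K': array([[415.46351469,   0.        , 257.83782058],
       [  0.        , 415.46351469, 190.82260167],
       [  0.        ,   0.        ,   1.        ]]), 'k1': -0.08075426309686135, 'rvec': array([ 2.01387097, -0.67930546,  0.36631991]), 'tvec': array([-0.41619088,  0.27035614,  0.77882959])}
top {'K': array([[421.41316761,   0.        , 255.82518019],
       [  0.        , 421.41316761, 192.82957865],
       [  0.        ,   0.        ,   1.        ]]), 'k1': 0.041313053791418, 'rvec': array([ 2.14473724, -2.10171318,  0.20360053]), 'tvec': array([0.06170671, 0.57554269, 1.35298011])}
{'time_s': 0.1, 'q': array([ 6.98104819e+01,  2.01212006e+01,  9.46710450e+01,  1.48123301e-03,
        6.52644097e+01, -4.84743044e+00]), 'joint_velocities': array([ 0.01234376, -0.04617057, -0.03571858,  0.04292856,  0.04414197,
       -0.08722091]), 'effort': array([ 1.39774642e-03, -4.98033428e+01, -2.85704041e+01,  7.00737163e-02,
        2.39430286e-02, -2.12314040e-05]), 'tool_pos': array([0.14538265, 0.53011546, 0.19307059]), 'tool_rot': array([-1.79943661e+02, -6.12742724e-03,  1.64657289e+02]), 'ft_force': array([ 0.4560638 , -0.37702329, -0.96166873]), 'moment': array([ 0.02199556,  0.0037278 , -0.02745056]), 'finger_force': 0.0, 'grip_width': 1.000610285231527} 0.0188
```

View pics/top0.png

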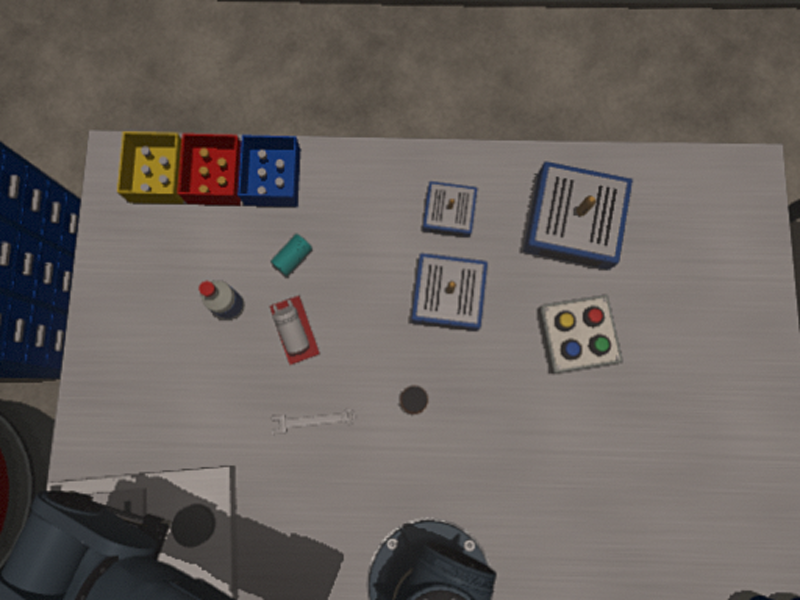

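View pics/side0.png

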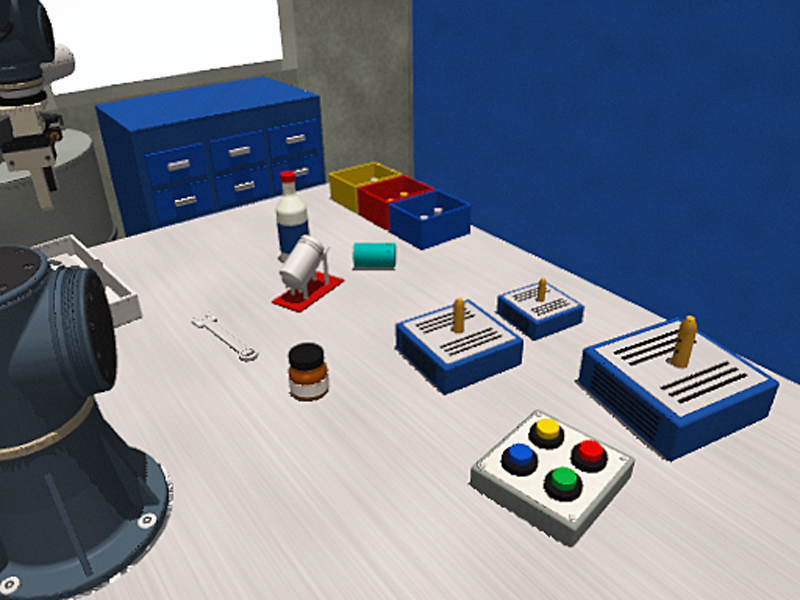

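The top view (shown at 1.5625x) has the rack and cup at about (294,330), the middle dryer at (449,291) and the panel at (580,334). The keys are yellow at upper left, red at upper right, blue at lower left and green at lower right. I'll enlarge these.

```bash
cat > h.py <<'E'
import numpy as np, cv2
from workcell import arm
def ray(n,uv,cal=None):
    c=cal or arm.get_calibration(n); K=c["K"]
    p=cv2.undistortPoints(np.array([[uv]],float),K,np.array([c["k1"],0,0,0,0]))[0,0]
    R=cv2.Rodrigues(c["rvec"])[0]; o=-R.T@c["tvec"]; d=R.T@np.array([p[0],p[1],1]); return o,d
def at(n,uv,z,cal=None):
    o,d=ray(n,uv,cal); return (o+d*(z-o[2])/d[2]).round(4)
def proj(n,P,cal=None):
    c=cal or arm.get_calibration(n)
    return cv2.projectPoints(np.array(P,float).reshape(-1,3),c["rvec"],c["tvec"],c["K"],np.array([c["k1"],0,0,0,0]))[0][:,0].round(1)
E
python3 - <<'E'
import cv2,numpy as np
t=cv2.imread("pics/top0raw.png"); s=cv2.imread("pics/side0raw.png")
def c(i,x,y,w=66,h=50): return cv2.resize(i[y:y+h,x:x+w],(396,300),interpolation=cv2.INTER_CUBIC)
a=np.vstack([np.hstack([c(t,160,185),c(t,255,160)]),np.hstack([c(t,340,188),c(s,164,148)])])
for x in range(0,792,60): cv2.line(a,(x,0),(x,4),(0,0,255),1)
cv2.imwrite("pics/crop1.png",a)
E
```

```text
(no output)
```

View pics/crop1.png

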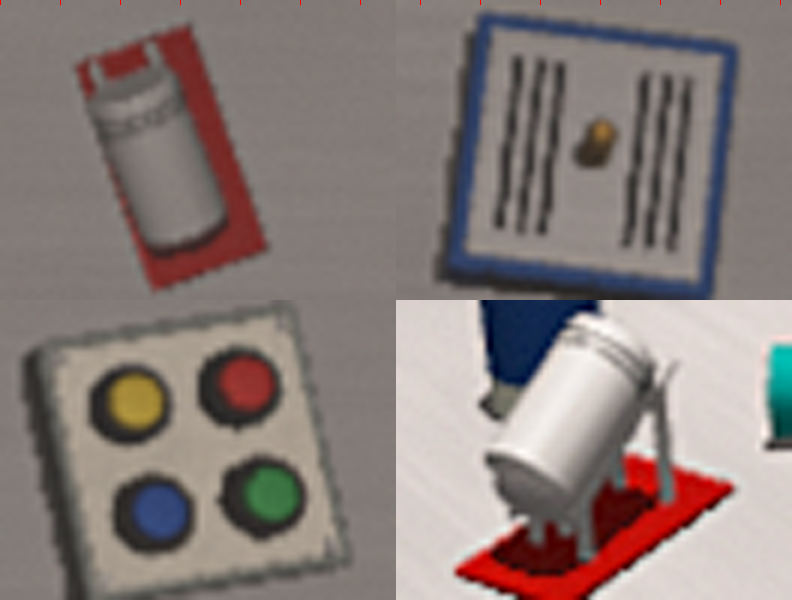

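```bash
cat > m.py <<'E'
from h import *
def px(x,y,ox,oy): return ((x+.5)/6-.5+ox,(y+.5)/6-.5+oy)
rk=[at("top",px(x,y,160,185),.006) for x,y in((77,64),(190,25),(268,248),(155,290))]
print("rack",*rk,np.mean(rk,0),[np.linalg.norm(rk[i]-rk[i-1]).round(4) for i in range(4)])
v=(rk[0]+rk[1]-rk[2]-rk[3]);yaw=np.degrees(np.arctan2(v[1],v[0]));print("yaw",yaw)
d=[at("top",px(x-396,y,255,160),.05) for x,y in((483,13),(738,44),(710,297),(450,265))]
print("dryer",*d,np.mean(d,0),[np.linalg.norm(d[i]-d[i-1]).round(4) for i in range(4)])
print("peg tip",at("top",px(604-396,127,255,160),.11))
k={n:at("top",px(x,y-300,340,188),.058) for n,x,y in(("yel",137,400),("red",250,384),("blu",162,512),("grn",274,493))}
print(k,[np.linalg.norm(k[a]-k[b]).round(4) for a,b in(("yel","red"),("red","grn"),("grn","blu"),("blu","yel"))])
for n,x,y in(("yel",547,426),("red",592,449),("blu",519,452),("grn",563,476)): print("side",n,at("side",(x/1.5625,y/1.5625),.058))
print("side peg",at("side",(459/1.5625,299/1.5625),.11))
print("wrench",at("top",(313/1.5625,421/1.5625),.004),"spray cap",at("top",(208/1.5625,289/1.5625),.19),"jar",at("top",(413/1.5625,400/1.5625),.07),"turq",at("top",(292/1.5625,256/1.5625),.025))
# predicted cup
c=np.mean(rk,0);c[2]=.075;y=np.radians(yaw);a=np.array([np.cos(y)*np.cos(np.pi/6),np.sin(y)*np.cos(np.pi/6),.5])
print("cup mid",c,"closed",c+a*.0425,"mouth",c-a*.0425)
for P in(c,c+a*.0425,c-a*.0425):
    print("top crop",(proj("top",P)-[160,185])*6,"side crop",(proj("side",P)-[164,148])*6+[396,300])
E
python3 m.py
```

```text
rack [0.569  0.3604 0.006 ] [0.5932 0.2968 0.006 ] [0.4653 0.2464 0.006 ] [0.4403 0.309  0.006 ] [0.51695 0.30315 0.006  ] [np.float64(0.1386), np.float64(0.068), np.float64(0.1375), np.float64(0.0674)]
yaw 21.6395356576883
dryer [0.6834 0.0305 0.05  ] [ 0.6683 -0.1138  0.05  ] [ 0.5235 -0.0976  0.05  ] [0.5385 0.0468 0.05  ] [ 0.603425 -0.033525  0.05    ] [np.float64(0.1458), np.float64(0.1451), np.float64(0.1457), np.float64(0.1452)]
peg tip [ 0.6054 -0.0335  0.11  ]
{'yel': array([ 0.5423, -0.28  ,  0.058 ]), 'red': array([ 0.5526, -0.3423,  0.058 ]), 'blu': array([ 0.4805, -0.2918,  0.058 ]), 'grn': array([ 0.4923, -0.3531,  0.058 ])} [np.float64(0.0631), np.float64(0.0613), np.float64(0.0624), np.float64(0.0629)]
side yel [ 0.539  -0.2842  0.058 ]
side red [ 0.5512 -0.3475  0.058 ]
side blu [ 0.4771 -0.2953  0.058 ]
side grn [ 0.489  -0.3556  0.058 ]
side peg [ 0.6014 -0.0382  0.11  ]
wrench [0.3198 0.2533 0.004 ] spray cap [0.5647 0.443  0.19  ] jar [0.3655 0.042  0.07  ] turq [0.6767 0.3131 0.025 ]
cup mid [0.51695 0.30315 0.075  ] closed [0.55116207 0.31672283 0.09625   ] mouth [0.48273793 0.28957717 0.05375   ]
top crop [[150.6 134.4]] side crop [[580.8 397.2]]
top crop [[121.8  65.4]] side crop [[624.  329.4]]
top crop [[178.2 202.8]] side crop [[536.4 466.2]]
```

The measured sizes agree: rack 138x68, deck about 146, key pitch about 62–63, and the peg tip sits over the deck centre. The cup looks shifted along its axis, so I'll check it with an overlay.

```bash
cat > ov.py <<'E'
from h import *
def cup(c,yaw,s):
    y=np.radians(yaw);a=np.array([np.cos(y)*np.cos(np.pi/6),np.sin(y)*np.cos(np.pi/6),.5]);u=np.array([-np.sin(y),np.cos(y),0]);w=np.cross(a,u);t=np.linspace(0,2*np.pi,40)
    circ=lambda l:c+a*(l+s)+.025*(np.outer(np.cos(t),u)+np.outer(np.sin(t),w))
    return [circ(.0425),circ(-.0425)]
out=[]
for n,ox,oy in(("top",160,185),("side",164,148)):
    im=cv2.imread(f"pics/{n}0raw.png")
    for s,col in((0,(0,255,0)),(-.006,(0,0,255))):
        b=cv2.resize(im[oy:oy+50,ox:ox+66],(396,300),interpolation=cv2.INTER_CUBIC)
        for r in cup(np.array([.517,.3032,.075]),21.6,s):
            p=(proj(n,r)-[ox,oy]+.5)*6-.5; cv2.polylines(b,[p.astype(np.int32)],True,col,1)
        out.append(b)
cv2.imwrite("pics/ov.png",np.vstack([np.hstack(out[:2]),np.hstack(out[2:])]))
print([d for d in dir(arm) if d[0]!="_"])
E
python3 ov.py
```

```text
['Unreachable', 'get_calibration', 'get_image', 'hold_point_z', 'sense', 'sign_off']
```

View pics/ov.png

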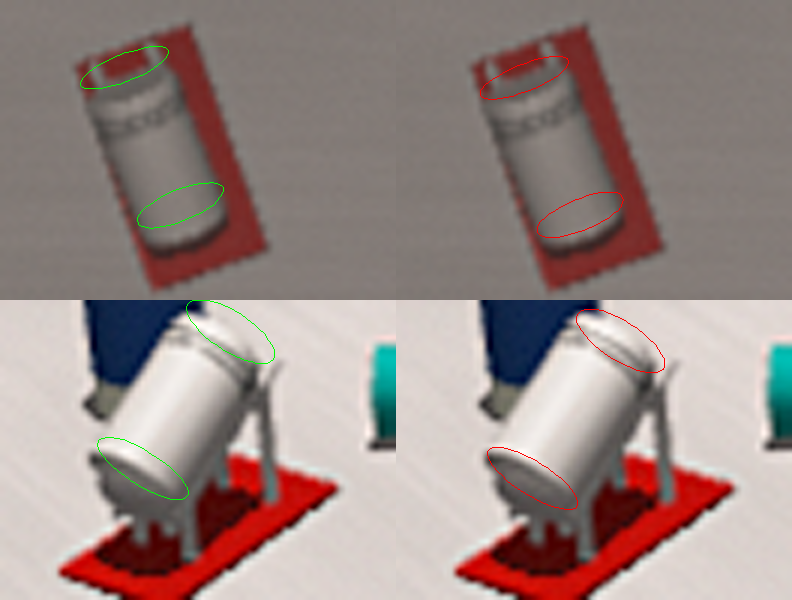

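```bash
python3 -m jog '[[[1,-10,-3,-5.7,0,0,-0.15],[1,-40.3,-12.8,-5.7,0,0,-0.646],[1,-40.3,-12.8,-5.7,0,0,-0.646],[1,-40.3,-12.8,-5.7,0,0,-0.646],[1,-40.3,-12.8,-5.7,0,0,-0.646],[1,-40.3,-12.8,-5.7,0,0,-0.646],[1,-40.3,-12.8,-5.7,0,0,-0.646],[1,-40.3,-12.8,-5.7,0,0,-0.646],[1,-40.3,-12.8,-5.7,0,0,-0.646],[1,-40.3,-12.8,-5.7,0,0,-0.646],[1,-40.3,-12.8,-5.7,0,0,-0.646]]]'
python3 - <<'E'
from h import *
s=arm.sense(); c=arm.get_calibration("wrist"); im=arm.get_image("wrist")
cv2.imwrite("pics/w1raw.png",im[...,::-1]); cv2.imwrite("pics/w1.png",cv2.resize(im[...,::-1],(800,600),interpolation=cv2.INTER_CUBIC))
import pickle; pickle.dump(c,open("w1.pkl","wb")); print(s["q"],s["tool_pos"],s["tool_rot"],c)
E
```

```text
time_s: 1.48
tool_pos: [0.4994, 0.3011, 0.2506]
tool_rot: [180.0, -0.0, -158.2]
ft_force: [0.4, -0.4, 0.3]
grip_width: 1.001
finger_force: 0.0
[ 2.65137053e+01  2.07028956e+01  8.55029329e+01  4.73690611e-03
  7.37955646e+01 -8.52444140e+01] [0.49940264 0.30113431 0.2506083 ] [ 1.79995582e+02 -1.76542239e-03 -1.58243203e+02] {'K': array([[336.30436438,   0.        , 259.34436093],
       [  0.        , 336.30436438, 191.02409534],
       [  0.        ,   0.        ,   1.        ]]), 'k1': -0.0403723659059543, 'rvec': array([-1.66891052, -2.46494298, -0.32802521]), 'tvec': array([-0.09481995, -0.60143381,  0.29477553])}
```

View pics/w1.png

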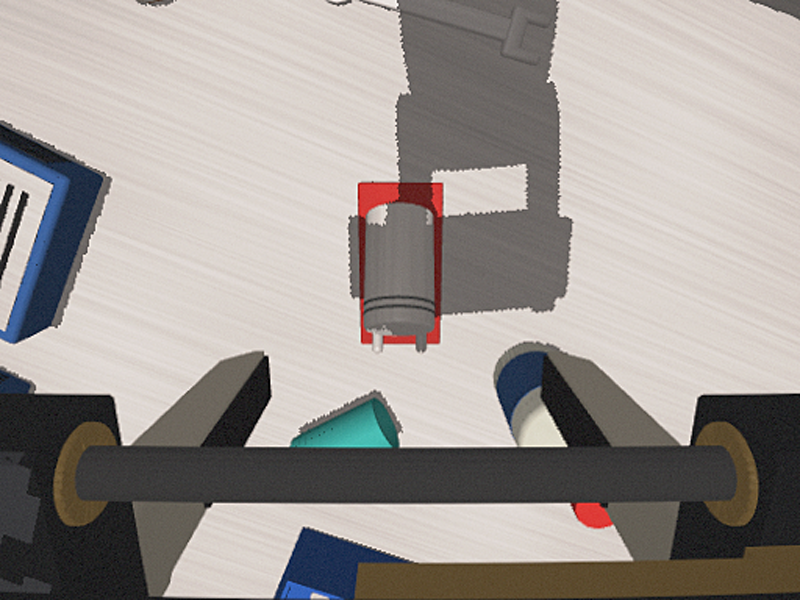

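The wrist view (1.5625x) shows the rack corners at (358,182), (442,182), (442,344) and (360,343). The cup outline has x from 364 to 434.5, its mouth arc top at y=203 and its closed-end arc bottom at y=336. I'll fit the cup position to the outlines in all three views.

```bash
cat > fit.py <<'E'
from h import *; import pickle; from scipy.optimize import least_squares
from ov import cup
W=pickle.load(open("w1.pkl","rb")); w=lambda x,y:((x+.5)/1.5625-.5,(y+.5)/1.5625-.5)
rk=[at("w",w(*p),.006,W) for p in((360,343),(442,344),(442,182),(358,182))]
v=rk[0]+rk[1]-rk[2]-rk[3]; yaw=np.degrees(np.arctan2(v[1],v[0])); print("rack",np.mean(rk,0),yaw,[np.linalg.norm(rk[i]-rk[i-1]).round(4) for i in range(4)])
T,S=arm.get_calibration("top"),arm.get_calibration("side")
def ext(cal,c,yw):
    p=cv2.projectPoints(np.vstack(cup(c,yw,0)),cal["rvec"],cal["tvec"],cal["K"],np.array([cal["k1"],0,0,0,0]))[0][:,0]; return np.r_[p.min(0),p.max(0)]
w0=np.r_[w(364,203),w(434.5,336)]
t=lambda x,y,ox,oy:((x+.5)/6-.5+ox,(y+.5)/6-.5+oy)
t0=np.r_[t(88,70,160,185),t(228,254,160,185)]; s0=np.r_[t(91,12,164,148),t(263,221,164,148)]
def f(c): return np.r_[ext(W,c,yaw)-w0,(ext(T,c,yaw)-t0),(ext(S,c,yaw)-s0)]
r=least_squares(f,[.51,.3,.07],loss="soft_l1"); print("cup mid",r.x.round(4)); print(f(r.x).round(1))
y=np.radians(yaw); d=r.x-np.mean(rk,0); print("off along/perp rack",d[0]*np.cos(y)+d[1]*np.sin(y),-d[0]*np.sin(y)+d[1]*np.cos(y))
# planar kinematics data
E
python3 fit.py
```

```text
['Unreachable', 'get_calibration', 'get_image', 'hold_point_z', 'sense', 'sign_off']
rack [0.51665 0.3043  0.006  ] 22.02348503904527 [np.float64(0.1385), np.float64(0.0721), np.float64(0.1394), np.float64(0.0682)]
cup mid [0.5086 0.3007 0.0689]
[-0.2 -0.2  0.2 -0.2 -0.4 -1.   0.2 -1.5 -0.7  0.8  0.1 -0.5]
off along/perp rack -0.008800010582001961 -0.00033931134368100696
```

The fit says the cup has slid about 11 mm down its rods to the stop, with its middle at (0.5086, 0.3007, 0.069). I'll grasp 8 mm from the middle towards the closed end, with the gripper leaned 15° outward. After the flip the tool will then point 45° down.

```bash
python3 -m jog '[[[1,-3.1,-0.37,6,0,0.13,0],[1,-3.1,-0.37,11.85,0,0.262,0],[1,-3.1,-0.37,11.85,0,0.262,0],[1,-3.1,-0.37,11.85,0,0.262,0],[1,-2.4,-0.37,14.4,0,0.262,0],[1,-1.7,-0.37,17,0,0.262,0],[1,-1.04,-0.37,19.58,0,0.262,0],[1,-1.04,-0.37,19.58,0,0.262,0],[1,-1.04,-0.37,19.58,0,0.262,0]]]' 30
python3 - <<'E'
from h import *
s=arm.sense(); im=arm.get_image("wrist"); im2=arm.get_image("side")
a=cv2.resize(im[...,::-1],(400,300)); b=cv2.resize(im2[115:215,140:273,::-1],(400,300),interpolation=cv2.INTER_CUBIC)
cv2.imwrite("pics/g1.png",np.hstack([a,b])); print(s["q"].round(2).tolist(),s["tool_pos"].round(4).tolist(),s["tool_rot"].round(2).tolist())
E
```

```text
time_s: 2.65
tool_pos: [0.5128, 0.3016, 0.0585]
tool_rot: [180.0, -14.7, -158.3]
ft_force: [0.3, 1.0, -0.2]
grip_width: 0.999
finger_force: 0.0
[25.48, 41.6, 81.27, 1.03, 71.76, -86.66] [0.5128, 0.3016, 0.0585] [179.98, -14.66, -158.31]
```

View pics/g1.png

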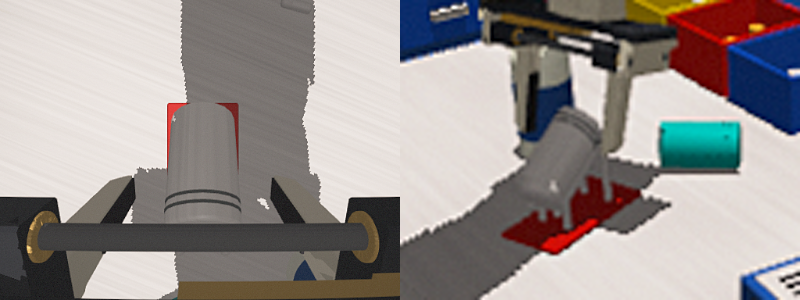

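The wrist view shows the fingers at x≈134 and 272 straddling the cup, which is centred at x≈203. The side view shows both fingers beside the cup and clear of the rack. Closing.

```bash
python3 -m jog '[[[-1,0,0,0,0,0,0],[-1,0,0,0,0,0,0],[-1,0,0,0,0,0,0],[-1,0,0,0,0,0,0],[-1,0,0,0,0,0,0],[-1,0,0,0,0,0,0],[-1,0,0,0,0,0,0]]]' 30
```

```text
time_s: 3.62
tool_pos: [0.5113, 0.3008, 0.0547]
tool_rot: [180.0, -15.0, -158.3]
ft_force: [0.4, 2.1, -0.4]
grip_width: 0.536
finger_force: 30.0
```

```bash
python3 -m jog '[[[-1,0.5,0,-2,0,0,0],[-1,1.5,0,-5.6,0,0,0],[-1,3,0,-11.2,0,0,0],[-1,4.66,0,-17.4,0,0,0],[-1,4.66,0,-17.4,0,-0.15,0],[-1,4.66,0,-17.4,0,-0.3,0],[-1,4.66,0,-17.4,0,-0.45,0],[-1,4.66,0,-17.4,0,-0.6,0],[-1,4.66,0,-17.4,0,-0.75,0],[-1,4.66,0,-17.4,0,-0.9,0],[-1,4.66,0,-17.4,0,-1.047,0],[-1,4.66,0,-17.4,0,-1.047,0],[-1,4.66,0,-17.4,0,-1.047,0],[-1,4.66,0,-17.4,0,-1.047,0]]]'
python3 -c "
from h import *
s=arm.sense();print(s['q'].round(2).tolist(),s['tool_pos'].round(4).tolist(),s['tool_rot'].round(2).tolist())"
```

```text
time_s: 5.38
tool_pos: [0.5118, 0.3007, 0.2358]
tool_rot: [-180.0, 45.0, -158.4]
ft_force: [0.6, -0.1, -2.2]
grip_width: 0.538
finger_force: 30.0
[28.38, 6.26, 120.27, -29.05, 9.88, -56.54] [0.5118, 0.3007, 0.2358] [-179.97, 45.01, -158.35]
```

```bash
cat > kin.py <<'E'
import numpy as np; from scipy.optimize import least_squares; from scipy.spatial.transform import Rotation as R
S=[([69.81,20.121,94.671,0.0015,65.264,-4.847],[.14538,.53012,.19307],[-179.944,-.006,164.657]),
([26.5137,20.7029,85.5029,.0047,73.7956,-85.2444],[.4994,.30113,.25061],[179.996,-.0018,-158.243]),
([25.48,41.6,81.27,1.03,71.76,-86.66],[.5128,.3016,.0585],[179.98,-14.66,-158.31]),
([28.38,6.26,120.27,-29.05,9.88,-56.54],[.5118,.3007,.2358],[-179.97,45.01,-158.35])]
def fk(q,p):
    b,H,L1,L2,d,e=p; E=lambda a,x:R.from_euler(a,x,degrees=True)
    A=E('z',q[0]);B=A*E('y',q[1]);C=B*E('y',q[2]);D=C*E('z',q[3])*E('y',q[4]);F=D*E('z',q[5])
    return np.array([0,0,H])+A.apply([e,b,0])+B.apply([0,0,L1])+C.apply([0,0,L2])+F.apply([0,0,d]),F
P=least_squares(lambda p:np.r_[tuple(fk(s[0],p)[0]-s[1] for s in S)],[.0465,.45,.42,.42,.25,0],x_scale=.01).x
if __name__=="__main__":
    print(P.round(4),[(np.array(fk(s[0],P)[0])-s[1]).round(4).tolist() for s in S])
    for s in S: print((fk(s[0],P)[1].inv()*R.from_euler('xyz',s[2],degrees=True)).as_rotvec(degrees=True).round(1))
E
python3 kin.py
```

```text
[ 0.0464  0.2197  0.4779  0.4297  0.2939 -0.0071] [[-0.0001, -0.0007, 0.0013], [-0.0061, -0.0032, 0.0023], [0.0039, 0.0015, 0.001], [0.0027, 0.0021, -0.0046]]
[ 0.  0. 90.]
[ 0.  0. 90.]
[-0.  0. 90.]
[ 0.  0. 90.]
```

```bash
cat > ik.py <<'E'
from kin import *
lo=np.array([-157.8,-45,.7,-90,4.06,-164.3]);hi=np.array([157.8,120,151.7,270,180,164.3])
def ik(pos,rot,q0):
    def f(q):
        p,F=fk(q,P); return np.r_[(p-pos)*100,(rot.inv()*F*R.from_euler('z',90,degrees=True)).as_rotvec()*10]
    r=least_squares(f,np.clip(q0,lo+.01,hi-.01),bounds=(lo,hi)); return r.x,np.abs(r.fun).max()
q0=np.array(S[3][0],float); r0=R.from_euler('xyz',S[3][2],degrees=True); p0=np.array(S[3][1])
if __name__=="__main__":
  for psi in(-20,-40,-60,-80,-100):
    rot=lambda f:R.from_euler('z',f*(psi-21.65),degrees=True)*r0
    t=rot(1).as_matrix()[:,2]; end=np.array([.604,-.0345,.1005])+.0188*t; up=end+[0,0,.11]
    q=q0;bad=0;mins=[];qs=[]
    for f in np.linspace(0,1,25): q,e=ik(p0+f*(up-p0),rot(f),q);bad=max(bad,e);qs.append(q)
    qa=q
    for f in np.linspace(0,1,10): q,e=ik(up+f*(end-up),rot(1),q);bad=max(bad,e);qs.append(q)
    print(psi,"err",bad.round(3),"min q5",np.min(qs,0)[4].round(1),"minq4",np.min(qs,0)[3].round(1),"q6",np.min(qs,0)[5].round(),np.max(qs,0)[5].round(),"up",qa.round(0),"end",q.round(0),"TCP",end.round(4),t.round(3))
E
python3 ik.py
```

```text
-20 err 1.006 min q5 10.3 minq4 -90.0 q6 -59.0 15.0 up [ -2.  12. 119. -67.  14. -11.] end [ -2.  24. 119. -90.  13.  15.] TCP [ 0.6165 -0.0391  0.0872] [ 0.664 -0.242 -0.707]
-40 err 0.0 min q5 10.4 minq4 -89.0 q6 -59.0 35.0 up [  6.  17. 113. -65.  34.   7.] end [  6.  27. 117. -89.  30.  35.] TCP [ 0.6142 -0.0431  0.0872] [ 0.541 -0.455 -0.707]
-60 err 0.0 min q5 10.4 minq4 -68.2 q6 -59.0 33.0 up [ 10.  23. 104. -58.  52.  17.] end [ 10.  32. 108. -68.  46.  33.] TCP [ 0.6106 -0.046   0.0872] [ 0.353 -0.613 -0.707]
-80 err 0.0 min q5 10.4 minq4 -63.0 q6 -59.0 36.0 up [ 11.  29.  93. -50.  68.  25.] end [ 11.  38.  97. -54.  61.  36.] TCP [ 0.6063 -0.0476  0.0872] [ 0.122 -0.697 -0.707]
-100 err 0.0 min q5 10.4 minq4 -62.2 q6 -59.0 41.0 up [ 10.  36.  82. -42.  83.  33.] end [ 10.  44.  86. -44.  75.  41.] TCP [ 0.6017 -0.0476  0.0872] [-0.123 -0.696 -0.707]
```

```bash
python3 -m jog '[[[-1,0.5,-3,0,0.1,0,0.1],[-1,1,-6,0,0.2,0,0.2],[-1,1.5,-9,0,0.3,0,0.3],[-1,2,-12,0,0.42,0,0.42],[-1,2.5,-16,0,0.54,0,0.54],[-1,3,-20,0,0.66,0,0.66],[-1,3.7,-24,0,0.78,0,0.78],[-1,4.4,-28,0,0.9,0,0.9],[-1,5,-32,0,1.02,0,1.02],[-1,5.6,-35.9,-0.15,1.14,0,1.14],[-1,5.6,-35.9,-0.15,1.254,0,1.254],[-1,5.6,-35.9,-0.15,1.254,0,1.254],[-1,5.6,-35.9,-0.15,1.254,0,1.254],[-1,5.6,-35.9,-0.15,1.254,0,1.254],[-1,5.6,-35.9,-0.15,1.254,0,1.254]]]'
python3 - <<'E'
from h import *
s=arm.sense();print(s['q'].round(2).tolist(),s['tool_pos'].round(4).tolist(),s['tool_rot'].round(2).tolist(),s["moment"])
a,b=arm.get_image("side"),arm.get_image("top")
cv2.imwrite("pics/d1.png",np.hstack([cv2.resize(a[80:280,210:410,::-1],(400,400),interpolation=cv2.INTER_CUBIC),cv2.resize(b[110:260,215:365,::-1],(400,400),interpolation=cv2.INTER_CUBIC)]))
E
```

```text
time_s: 7.25
tool_pos: [0.6059, -0.0477, 0.1966]
tool_rot: [-180.0, 45.0, 100.1]
ft_force: [-0.1, 0.1, -1.2]
grip_width: 0.534
finger_force: 30.0
[11.49, 29.88, 92.79, -49.47, 68.44, 25.18] [0.6059, -0.0477, 0.1966] [-179.98, 45.0, 100.14] [ 0.56709053  0.15873418 -0.0403167 ]
```

View pics/d1.png

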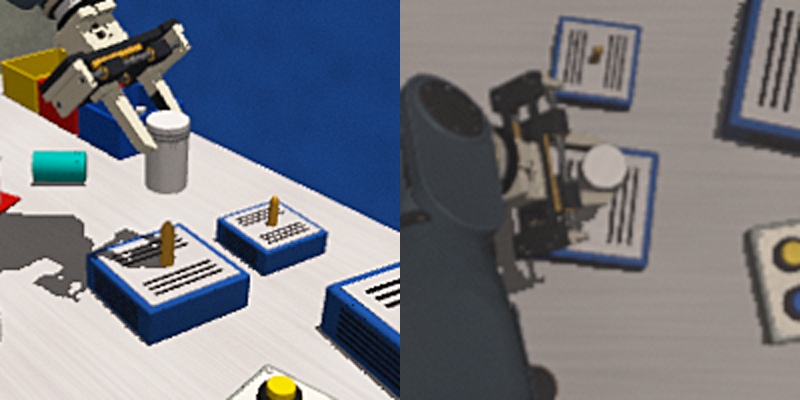

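The cup hangs upright with its mouth down. The top view shows the closed-end disc at raw pixel (291.7,172) and the side view shows the cup over the peg. I'll check its position and tilt numerically.

```bash
python3 - <<'E'
from h import *
print("closed centre from top", at("top",(215+205/2.667-.3,110+166/2.667-.3),.244))
# side: outline edges: closed top ellipse centre (168,118) , mouth ellipse centre ~(167,182) in crop x2
for n,z in((.244,"closed"),(.159,"mouth")): print(z,(proj("side",[.604,-.0345,n])-[210,80])*2+.5)
print(proj("side",[.604,-.0345,.11])*2-[419.5,159.5], "peg tip seen 168,222; peg foot", proj("side",[.604,-.0345,.05])*2-[419.5,159.5])
E
```

```text
closed centre from top [ 0.6019 -0.0293  0.244 ]
closed [[170.7 119.3]]
mouth [[168.7 185.5]]
[[167.7 221.3]] peg tip seen 168,222; peg foot [[166.3 262.7]]
```

```bash
python3 -m jog '[[[-1,0.7,0,0.7,0,0,0],[-1,1.6,0,1.6,0,0,0],[-1,2.5,0,2.5,0,0,0],[-1,3.4,0,3.4,0,0,0],[-1,4.3,0,4.3,0,0,0],[-1,5.2,0,5.2,0,0,0],[-1,6,0,6,0,0,0],[-1,6.5,0,6.5,0,0,0],[-1,6.72,0,6.72,0,0,0],[-1,6.72,0,6.72,0,0,0],[-1,6.72,0,6.72,0,0,0]]]'
python3 -m jog '[[[-1,0.3,0,0.3,0,0,0],[-1,0.5,0,0.5,0,0,0],[-1,0.7,0,0.7,0,0,0],[-1,0.7,0,0.7,0,0,0],[-1,0.7,0,0.7,0,0,0]]]'
```

```text
time_s: 8.72
tool_pos: [0.6063, -0.0479, 0.1017]
tool_rot: [180.0, 45.0, 100.0]
ft_force: [0.1, 0.0, -1.4]
grip_width: 0.535
finger_force: 30.0
time_s: 9.35
tool_pos: [0.6062, -0.0479, 0.0915]
tool_rot: [-180.0, 45.0, 100.1]
ft_force: [0.5, -0.1, -2.2]
grip_width: 0.536
finger_force: 30.0
```

```bash
python3 -m jog '[[[-1,0.1,0,0.1,0,0,0],[-1,0.2,0,0.2,0,0,0],[-1,0.2,0,0.2,0,0,0],[-1,0.2,0,0.2,0,0,0]]]'; python3 -m jog '[[[-1,0.1,0,0.1,0,0,0],[-1,0.1,0,0.1,0,0,0],[-1,0.1,0,0.1,0,0,0]]]'
```

```text
time_s: 9.85
tool_pos: [0.6061, -0.0479, 0.0886]
tool_rot: [-180.0, 45.0, 100.1]
ft_force: [-0.3, 0.1, -1.6]
grip_width: 0.536
finger_force: 30.0
time_s: 10.22
tool_pos: [0.6061, -0.0479, 0.0872]
tool_rot: [-180.0, 45.0, 100.1]
ft_force: [-0.0, -0.2, -2.1]
grip_width: 0.535
finger_force: 30.0
```

```bash
python3 -m jog '[[[-1,0.07,0,0.07,0,0,0],[-1,0.07,0,0.07,0,0,0],[-1,0.07,0,0.07,0,0,0]]]'; python3 -m jog '[[[-1,0.07,0,0.07,0,0,0],[-1,0.07,0,0.07,0,0,0],[-1,0.07,0,0.07,0,0,0]]]'; python3 -m jog '[[[-1,0.07,0,0.07,0,0,0],[-1,0.07,0,0.07,0,0,0],[-1,0.07,0,0.07,0,0,0]]]'
```

```text
time_s: 10.6
tool_pos: [0.6062, -0.0479, 0.0865]
tool_rot: [-180.0, 45.0, 100.1]
ft_force: [-0.8, 1.0, 2.5]
grip_width: 0.535
finger_force: 30.0
time_s: 10.98
tool_pos: [0.6063, -0.048, 0.0864]
tool_rot: [180.0, 45.1, 100.0]
ft_force: [-4.3, 2.7, 10.2]
grip_width: 0.533
finger_force: 30.0
time_s: 11.35
tool_pos: [0.6064, -0.0482, 0.0864]
tool_rot: [179.9, 45.2, 100.0]
ft_force: [-6.8, 3.8, 17.7]
grip_width: 0.534
finger_force: 30.0
```

Contact came at the predicted height, so the rim is on the deck. I'll take the load off and release.

```bash
python3 -m jog '[[[-1,-0.13,0,-0.13,0,0,0],[-1,-0.13,0,-0.13,0,0,0],[-1,-0.13,0,-0.13,0,0,0]]]'; python3 -m jog '[[[0.2,0,0,0,0,0,0],[0.4,0,0,0,0,0,0],[1,0,0,0,0,0,0],[1,0,0,0,0,0,0],[1,0,0,0,0,0,0],[1,0,0,0,0,0,0],[1,0,0,0,0,0,0]]]';  python3 -m jog '[[[1,0,0,-1.5,0,0,0],[1,0,0,-4,0,0,0],[1,0,0,-8,0,0,0],[1,0,0,-13,0,0,0],[1,0,0,-15,0,0,0],[1,0,0,-15,0,0,0],[1,0,0,-15,0,0,0]]]'
python3 - <<'E'
from h import *
s=arm.sense();print(s['q'].round(2).tolist(),s['tool_pos'].round(4).tolist(),s['tool_rot'].round(2).tolist())
a,b=arm.get_image("side"),arm.get_image("top")
cv2.imwrite("pics/d2.png",np.hstack([cv2.resize(a[80:280,210:410,::-1],(400,400),interpolation=cv2.INTER_CUBIC),cv2.resize(b[110:260,235:385,::-1],(400,400),interpolation=cv2.INTER_CUBIC)]))
for z in(.135,.05): print((proj("side",[.604,-.0345,z])-[210,80])*2+.5)
E
```

```text
time_s: 11.72
tool_pos: [0.6063, -0.0479, 0.0865]
tool_rot: [-180.0, 45.0, 100.1]
ft_force: [-2.4, 2.1, 5.7]
grip_width: 0.533
finger_force: 30.0
time_s: 12.6
tool_pos: [0.6061, -0.0479, 0.086]
tool_rot: [-180.0, 45.0, 100.1]
ft_force: [-0.1, 0.4, -0.5]
grip_width: 1.0
finger_force: 0.0
time_s: 13.48
tool_pos: [0.5872, 0.0556, 0.1909]
tool_rot: [-179.8, 45.0, 100.2]
ft_force: [-0.5, -0.6, -0.3]
grip_width: 1.001
finger_force: 0.0
[21.48, 32.21, 89.73, -45.76, 75.32, 30.57] [0.5872, 0.0556, 0.1909] [-179.82, 45.03, 100.15]
[[168.1 203.3]]
[[166.3 262.7]]
```

View pics/d2.png

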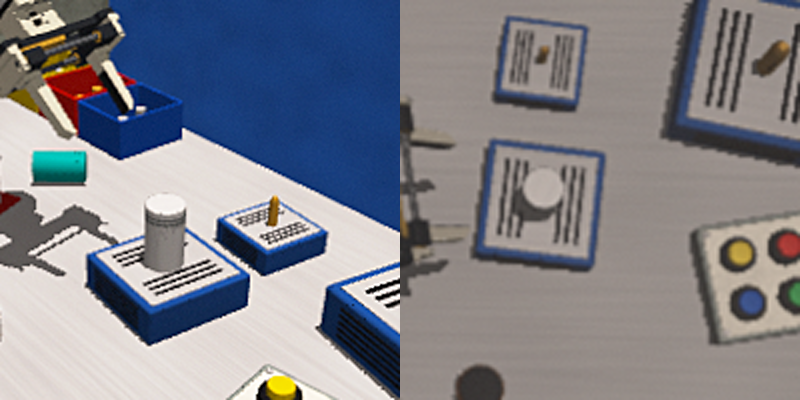

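The cup stands flat and upright over the peg, with its top at side-crop (167,203) against a predicted (168,203), and the gripper is clear. Next I rise, straighten the tool and shut the fingers for the keys.

```bash
python3 -m jog '[[[1,-2,0,-2,0,0.1,0],[1,-4.5,0,-4.5,0,0.25,0],[-1,-7.07,0,-7.07,0,0.4,0],[-1,-7.07,0,-7.07,0,0.55,0],[-1,-7.07,0,-7.07,0,0.7,0],[-1,-7.07,0,-7.07,0,0.785,0],[-1,-7.07,0,-7.07,0,0.785,0],[-1,-7.07,0,-7.07,0,0.785,0],[-1,-7.07,0,-7.07,0,0.785,0]]]'
python3 - <<'E'
from h import *
s=arm.sense(); p=s["tool_pos"]; r=cv2.Rodrigues
from scipy.spatial.transform import Rotation as R
M=R.from_euler('xyz',s["tool_rot"],degrees=True).as_matrix()
print(p,s["tool_rot"],s["q"].round(1))
K=dict(blu=(.479,-.2935),yel=(.541,-.282),grn=(.491,-.3545))
for n,(x,y) in K.items(): print(n,(M.T@(np.array([x,y,.09])-p)*100).round(2))
E
```

```text
time_s: 14.7
tool_pos: [0.5875, 0.0571, 0.2918]
tool_rot: [-179.9, 0.1, 100.1]
ft_force: [0.5, 0.5, -0.7]
grip_width: 0.298
finger_force: 0.0
[0.58745908 0.05707843 0.29180153] [-1.79946238e+02  8.76922345e-02  1.00111822e+02] [ 1.1 20.  80.9 -0.1 79.2 -9. ]
blu [-32.58 -16.81  20.25]
yel [-32.53 -10.51  20.24]
grn [-38.79 -16.7   20.26]
```

```bash
python3 -m jog '[[[-1,-4,-2,0,0,0,0],[-1,-9,-4.6,0,0,0,0],[-1,-15,-7.7,0,0,0,0],[-1,-20,-10.3,2,0,0,0],[-1,-25,-13,6,0,0,0],[-1,-29,-15,11,0,0,0],[-1,-32.6,-16.8,16,0,0,0],[-1,-32.6,-16.8,20.2,0,0,0],[-1,-32.6,-16.8,20.2,0,0,0],[-1,-32.6,-16.8,20.2,0,0,0],[-1,-32.6,-16.8,20.2,0,0,0]]]' 20
python3 - <<'E'
from h import *
s=arm.sense();print(s['tool_pos'].round(4).tolist(),s['tool_rot'].round(2).tolist(),s["grip_width"])
a,b=arm.get_image("side"),arm.get_image("top")
cv2.imwrite("pics/k1.png",np.hstack([cv2.resize(a[230:350,290:410,::-1],(400,400),interpolation=cv2.INTER_CUBIC),cv2.resize(b[170:250,330:410,::-1],(400,400),interpolation=cv2.INTER_CUBIC)]))
E
```

```text
time_s: 16.08
tool_pos: [0.4805, -0.2939, 0.0926]
tool_rot: [179.9, 0.2, 100.1]
ft_force: [0.4, -0.1, 1.1]
grip_width: 0.004
finger_force: 0.0
[0.4805, -0.2939, 0.0926] [179.89, 0.18, 100.13] 0.003666089936990931
```

View pics/k1.png

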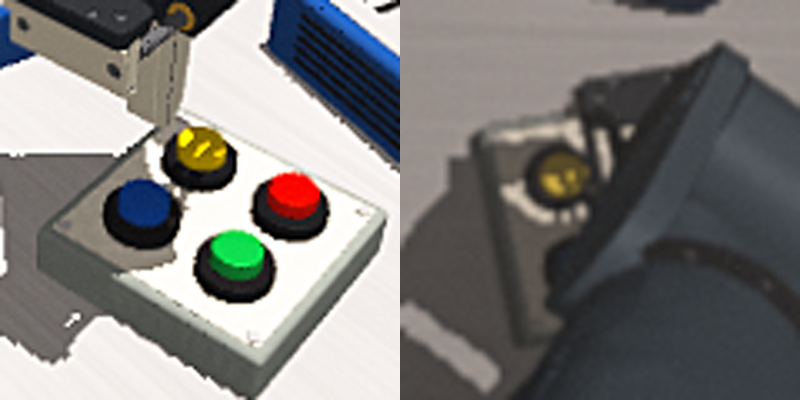

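```bash
python3 - <<'E'
from h import *
f=lambda P:(proj("side",P)-[290,230])*3.333+1.2
print("tip",f([.4805,-.2939,.0926]),"blue",f([.479,-.2935,.058]))
for n,x,y in(("blu",144,195),("yel",203,143),("grn",238,250),("red",293,190)): print(n,at("side",(290+(x-1.2)/3.333,230+(y-1.2)/3.333),.058))
E
```

```text
tip [[149.1852 149.5185]] blue [[141.8526 195.5139]]
blu [ 0.4803 -0.294   0.058 ]
yel [ 0.54   -0.2846  0.058 ]
grn [ 0.49   -0.3564  0.058 ]
red [ 0.5507 -0.3446  0.058 ]
```

```bash
python3 - <<'E'
from h import *
s=arm.sense(); print(s["tool_pos"],s["time_s"])
print(at("side",(290+(160-1.2)/3.333,230+(122-1.2)/3.333),.0926))
d=cv2.imread("pics/d2.png")
# wrist view prediction: keys and TCP; colour centroids seen
c=arm.get_calibration("wrist"); im=arm.get_image("wrist"); cv2.imwrite("pics/w2raw.png",im[...,::-1])
print("pred blue",proj("w",[.480,-.2935,.058],c),"yel",proj("w",[.5405,-.283,.058],c),"tcp",proj("w",s["tool_pos"],c))
hsv=cv2.cvtColor(im,cv2.COLOR_RGB2HSV)
for n,l,h in(("blue",105,125),("yellow",22,32),("green",45,80)):
    m=cv2.inRange(hsv,(l,120,50),(h,255,255)); k,_,st,ce=cv2.connectedComponentsWithStats(m)
    print(n,[(ce[i].round(1).tolist(),st[i].tolist()) for i in range(1,k) if st[i][4]>150])
cv2.imwrite("pics/w2.png",cv2.resize(im[...,::-1],(800,600)))
E
```

```text
[ 0.48002509 -0.29386987  0.09200346] 16.175
[ 0.5022 -0.2814  0.0926]
pred blue [[258.7 206.9]] yel [[345.9 207.3]] tcp [[258.6 224.9]]
blue [([482.2, 232.4], [448, 177, 64, 108, 685]), ([262.1, 202.4], [242, 181, 42, 43, 1408]), ([487.6, 242.5], [462, 201, 50, 84, 270]), ([492.2, 251.1], [471, 217, 41, 67, 231]), ([497.2, 259.8], [481, 235, 31, 49, 172]), ([477.1, 341.3], [435, 319, 77, 58, 2185])]
yellow [([348.2, 201.7], [326, 181, 45, 43, 1458])]
green []
```

View pics/w2.png

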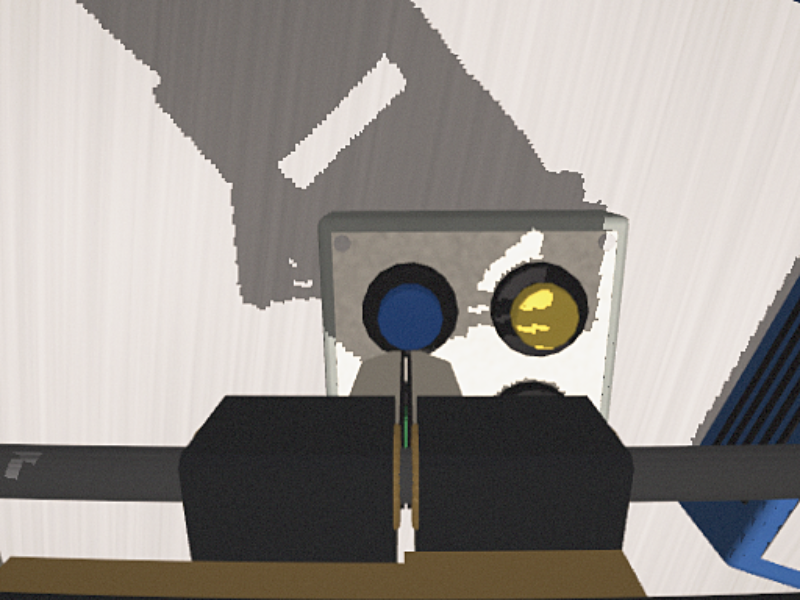

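The wrist view shows the shut fingertips at (405,350), matching the projected TCP. The blue key is right ahead at (410,315), within 3 px of its prediction, so the tool is over blue. Pressing in steps.

```bash
python3 -m jog '[[[-1,0,0,1.5,0,0,0],[-1,0,0,2.8,0,0,0],[-1,0,0,3.4,0,0,0],[-1,0,0,3.6,0,0,0],[-1,0,0,3.6,0,0,0],[-1,0,0,3.6,0,0,0]]]'; python3 -m jog '[[[-1,0,0,0.3,0,0,0],[-1,0,0,0.3,0,0,0],[-1,0,0,0.3,0,0,0]]]'
```

```text
time_s: 16.98
tool_pos: [0.4792, -0.294, 0.0546]
tool_rot: [-180.0, 0.0, 100.1]
ft_force: [1.5, 0.2, 0.0]
grip_width: 0.007
finger_force: 0.0
time_s: 17.35
tool_pos: [0.4791, -0.2939, 0.0513]
tool_rot: [-180.0, 0.0, 100.1]
ft_force: [-1.1, -0.7, 0.3]
grip_width: 0.002
finger_force: 0.0
```

The wrist force shows no spring load, so I'll check by image numbers whether the blue cap moved and where the fingertip is.

```bash
python3 - <<'E'
from h import *
s=arm.sense(); print(s["tool_pos"],s["ft_force"])
b=arm.get_image("side")[...,::-1]; cv2.imwrite("pics/s3raw.png",b); a=cv2.imread("pics/side0raw.png")
for im in(a,b):
    h=cv2.cvtColor(im,cv2.COLOR_BGR2HSV)[260:330,300:410]
    for n,l,u in(("blue",105,125),("yel",20,34),("grn",45,80)):
        m=cv2.inRange(h,(l,120,40),(u,255,255)); k,_,st,ce=cv2.connectedComponentsWithStats(m); i=1+np.argmax(st[1:,4]); print(n,(ce[i]+[300,260]).round(1),st[i]+[300,260,0,0,0],end=" | ")
    print()
# print coarse gray map around tip/blue
g=cv2.cvtColor(b,cv2.COLOR_BGR2GRAY)
h=cv2.cvtColor(b,cv2.COLOR_BGR2HSV)
print("tip proj",proj("side",s["tool_pos"]))
for y in range(264,304,2):
    print(y,"".join("B" if 105<=h[y,x,0]<=125 and h[y,x,1]>120 else "Y" if 20<=h[y,x,0]<=34 and h[y,x,1]>120 else "G" if 45<=h[y,x,0]<=80 and h[y,x,1]>120 else ".:-=+*%@"[g[y,x]//32] for x in range(310,370)))
E
```

```text
[ 0.47910603 -0.29390422  0.05133279] [-1.12371901 -0.66910247  0.34591226]
blue [332.7 290.6] [325 284  16  14 185] | yel [350.  274.3] [343 268  15  14 174] | grn [360.6 306.1] [353 299  17  15 204] | 
blue [332.6 290.8] [325 284  16  15 186] | yel [349.9 274.3] [343 268  15  14 174] | grn [360.7 306.2] [353 299  17  15 205] | 
tip proj [[332.1 291. ]]
264 +++++++=:B.......=*++=---++++-++=+%@@%%@@@@@@@@@@@@@@@@@@@@@
266 +++++++++++=-:+-***--:-++++++=+++=-=@@@@@%%@@@@@@@@@@@@@@@@@
268 +++++++++++++++++++:=++++++++=+++++=YYYYYYY%*%%@@@@@@@@@@@@@
270 =+++++++++::-++++++=+++++=++++++=YYYYYYYYYYYYY%@@%%@@@@@@@@@
272 @*====++++-:::+++++=++++++++==++=YYYYYYYYYYYYYYY@@@@@%%@@@@@
274 @@@@@*+==++++++++++=+++=++++=+++=YYYYYYYYYYYYYYYY-@@@@@@@%%@
276 @@@@@@@@*+=++++++-+++++++++==+++-YYYYYYYYYYYYYYY.B.-@@@@@@@@
278 ========-====++++@=++++++++==++=:.YYYYYYYYYYYYYYB..-=@@@@@@@
280 ============---=++=+++++++++=+=.....YYYYYYYYYY..:.B-@@@@@@@@
282 ==========---=+++++++=++++=-+*..........BBBB.:::..+@@@@@@@@@
284 ========---=+++++=BBBBB==+++@@@%.B.............B.+@@@@@@@@@+
286 =====----+++++=:BBBBBBBBBBBBB%@@==-:.....B....-@@@@@@@@@@-..
288 ===---=+++++-.YBBBBBBBBBBBBBBBB:=%@@@++=%@@@@@@@@@@@@@@%:..:
290 =---=++++++-B..BBBBBBBBBBBBBBBBB-=====%@@@@@@@@@@@@@@@@*..::
292 --=++++++++....BBBBBBBBBBBBBBBB...-+=@@@@@@@@@@@@@@@@@@=..::
294 ++++++++++=B....BBBBBBBBBBBBBBB...-+=*%@@@@@@@@@@@@@@@@+...:
296 ==+++++++++......BBBBBBBBBBBBBY..B-=@@@@@@@@@@@@@@@@@@@*....
298 =++++++++++=..........BBBBB.......%@@@@@@@@@@@@@@@@@@@@@@@:B
300 ++++++++++++=:.................B.@@@@@@@@@@@%+GGGGGGGGGG@@@@
302 --==++++++++++=-..............B@@@@@@@@@@=.GGGGGGGGGGGGGGG@@
```

The blue cap hasn't moved. Both the side view and the wrist view put the finger end about 10–15 mm above the nominal TCP but centred on the key. I'll go on down in small steps, watching the force.

```bash
for i in 1 2; do python3 -m jog '[[[-1,0,0,0.4,0,0,0],[-1,0,0,0.4,0,0,0],[-1,0,0,0.4,0,0,0]]]' | grep -E 'tool_pos|ft'; done; python3 - <<'E'
from h import *
b=arm.get_image("side")[...,::-1]; h=cv2.cvtColor(b,cv2.COLOR_BGR2HSV)[260:330,300:410]
m=cv2.inRange(h,(105,120,40),(125,255,255)); k,_,st,ce=cv2.connectedComponentsWithStats(m); i=1+np.argmax(st[1:,4]); print((ce[i]+[300,260]).round(1),st[i])
E
```

```text
tool_pos: [0.4791, -0.2939, 0.0472]
ft_force: [-0.4, 0.8, -0.0]
tool_pos: [0.4791, -0.2939, 0.0433]
ft_force: [-0.8, 0.1, 0.6]
[332.5 291.7] [ 25  25  16  13 154]
```

```bash
for i in 1; do python3 -m jog '[[[-1,0,0,0.3,0,0,0],[-1,0,0,0.3,0,0,0],[-1,0,0,0.3,0,0,0]]]' | grep -E 'tool_pos|ft'; done; python3 - <<'E'
from h import *
b=arm.get_image("side")[...,::-1]; h=cv2.cvtColor(b,cv2.COLOR_BGR2HSV); g=cv2.cvtColor(b,cv2.COLOR_BGR2GRAY)
print("tip proj",proj("side",arm.sense()["tool_pos"]))
for y in range(276,304):
    print(y,"".join("B" if 105<=h[y,x,0]<=125 and h[y,x,1]>120 else "Y" if 20<=h[y,x,0]<=34 and h[y,x,1]>120 else "G" if 45<=h[y,x,0]<=80 and h[y,x,1]>120 else ".:-=+*%@"[g[y,x]//32] for x in range(310,350)))
E
```

```text
tool_pos: [0.4791, -0.2939, 0.0403]
ft_force: [-0.3, 0.0, -1.0]
tip proj [[331.6 295.1]]
276 +++++++++=:::++++++=+++++++==+++-YYYYYYY
277 @+++++++++:::-+++++++++++++==+++-YYYYYYY
278 -==+++++++=::=+++++++++++++==++=:.YYYYYY
279 =====+++++++=+++*+=++=++++++=++=:.:YYYYY
280 =======+++++++++++=++++++++==++=::..YYYY
281 ========++++++++=-=++++++++==++=B...BBBY
282 ============++++:=++++++++==++=-........
283 =========--=+++*:+++++++++==+++.........
284 ========---=+++*=+++++++=+===+@%.B......
285 ======----++++++==++++++=+=-+%@@%:......
286 =====----+++++=:BB==++++++=-+%@@@=-:.:B.
287 ====---=+++++-.BBBBB==+++++==B+=++=*@=-:
288 ===---=+++++-..BBBBBB-=++++-BBB:==*@@++=
289 ==---=++++++...BBBBBBBB====BBBBB:*@@=++=
290 =---=++++++-...BBBBBBBBBBBBBBBBB.*@@===%
291 ---=+++++++....BBBBBBBBBBBBBBBB...-===%@
292 --=++++++++....BBBBBBBBBBBBBBBB...-+=%@@
293 -++++++++++....BBBBBBBBBBBBBBBB...-++*@@
294 ++++++++++=.....BBBBBBBBBBBBBBB..B-++=*@
295 ++++++++++=.....BBBBBBBBBBBBBBB...:===%@
296 ==+++++++++.......BBBBBBBBBBBB....-+=%@@
297 ==+++++++++:B.....Y.BBBBBBBB......-+@@@@
298 =++++++++++=..........BBBB........-=@@@@
299 ++++++++++++:.....................@@@@@@
300 ++++++++++++=:...................%@@@@@@
301 ===++++++++++=:B..............B.+@@@@@@@
302 --==++++++++++=-.B.............@@@@@@@@@
303 ----=+++++++++++=:.BB.......B.-*@@@@@@@@
```

```bash
for i in 1 2; do python3 -m jog '[[[-1,0,0,0.2,0,0,0],[-1,0,0,0.2,0,0,0],[-1,0,0,0.2,0,0,0]]]' | grep -E 'tool_pos|ft'; done;  python3 - <<'E'
from h import *
b=arm.get_image("side")[...,::-1]; h=cv2.cvtColor(b,cv2.COLOR_BGR2HSV); g=cv2.cvtColor(b,cv2.COLOR_BGR2GRAY)
for y in range(282,304):
    print(y,"".join("B" if 105<=h[y,x,0]<=125 and h[y,x,1]>120 else ".:-=+*%@"[g[y,x]//32] for x in range(310,350)))
E
```

```text
tool_pos: [0.4791, -0.2939, 0.0383]
ft_force: [0.4, 0.0, 0.2]
tool_pos: [0.4791, -0.2939, 0.0363]
ft_force: [0.2, 0.5, -0.3]
282 =======++++++++++++=++++=+==+++=........
283 =========+++++++=+++++++====++=:........
284 ========--+++++++*=++=++=+==++*%........
285 ======-:--=++++*@=+++=++++=-=*@@%:......
286 =====---=+++++===+++++=+++=-=*@@@=-:..B.
287 ====---=+++++-.BB==+++=++++==-%@@==*@@-:
288 ===---=+++++-..BBB-==+++++++=BB:===@@@+=
289 ==---=++++++...BBBBB-=++++=--BBB:*@@@=+=
290 =---=++++++-...BBBBBBB==++=BBBBB.*@@====
291 ---=+++++++....BBBBBBBBB==BBBBB...-===%@
292 --=++++++++....BBBBBBBBBBBBBBBB...-+=%@@
293 -++++++++++....BBBBBBBBBBBBBBBB...-+=*@@
294 ++++++++++=.....BBBBBBBBBBBBBBB..B-++=*@
295 ++++++++++=.....BBBBBBBBBBBBBBB...:====%
296 ==+++++++++.......BBBBBBBBBBBB...B-+=%@@
297 ==+++++++++:.......BBBBBBBBB.....B-+@@@@
298 =++++++++++=..........BBBBB.......-=@@@@
299 ++++++++++++.B..................B.@@@@@@
300 ++++++++++++=:...................%@@@@@@
301 -=+++++++++++=:B.................@@@@@@@
302 --==++++++++++=-...............-@@@@@@@@
303 ----=+++++++++++=:............-=@@@@@@@@
```

```bash
for i in 1 2 3; do python3 -m jog '[[[-1,0,0,0.15,0,0,0],[-1,0,0,0.15,0,0,0],[-1,0,0,0.15,0,0,0]]]' | grep -E 'time|tool_pos|ft'; done
```

```text
time_s: 19.8
tool_pos: [0.4791, -0.2939, 0.0348]
ft_force: [-0.4, -0.1, -0.7]
time_s: 20.18
tool_pos: [0.4791, -0.2939, 0.0333]
ft_force: [0.5, -0.3, -0.3]
time_s: 20.55
tool_pos: [0.4791, -0.2939, 0.0318]
ft_force: [0.5, -0.0, 1.9]
```

```bash
for i in 1 2; do python3 -m jog '[[[-1,0,0,0.2,0,0,0],[-1,0,0,0.2,0,0,0],[-1,0,0,0.2,0,0,0]]]' | grep -E 'time|tool_pos|ft'; done
```

```text
time_s: 20.92
tool_pos: [0.4791, -0.294, 0.0298]
ft_force: [-0.7, 0.1, 2.2]
time_s: 21.3
tool_pos: [0.4791, -0.294, 0.0278]
ft_force: [-0.6, 0.7, 2.4]
```

Contact came at TCP z≈0.0325 and the spring load is rising. I'll press on to the bottom.

```bash
for i in 1 2; do python3 -m jog '[[[-1,0,0,0.15,0,0,0],[-1,0,0,0.15,0,0,0],[-1,0,0,0.15,0,0,0]]]' | grep -E 'time|tool_pos|ft'; done
```

```text
time_s: 21.68
tool_pos: [0.4791, -0.294, 0.0264]
ft_force: [-0.2, -0.0, 3.8]
time_s: 22.05
tool_pos: [0.4792, -0.294, 0.0259]
ft_force: [-4.8, 2.8, 18.7]
```

Blue bottomed out at TCP z=0.0259 with 18.7 N. Now release it and move over yellow.

```bash
python3 -m jog '[[[-1,0,0,-1,0,0,0],[-1,0,0,-2.5,0,0,0],[-1,0,0,-4,0,0,0],[-1,0,0,-4,0,0,0],[-1,0,3,-4,0,0,0],[-1,0,6.2,-4,0,0,0],[-1,0,6.2,-4,0,0,0],[-1,0,6.2,-4,0,0,0],[-1,0,6.2,-4,0,0,0]]]'
python3 - <<'E'
from h import *
def blobs(im):
    h=cv2.cvtColor(im,cv2.COLOR_BGR2HSV)[260:330,300:410]
    for n,l,u in(("blue",105,125),("yel",20,34),("grn",45,80)):
        m=cv2.inRange(h,(l,120,40),(u,255,255)); k,_,st,ce=cv2.connectedComponentsWithStats(m); i=1+np.argmax(st[1:,4]); print(n,(ce[i]+[300,260]).round(1),st[i],end=" | ")
    print()
blobs(cv2.imread("pics/side0raw.png")); blobs(arm.get_image("side")[...,::-1])
E
python3 -m jog '[[[-1,0,0,1.5,0,0,0],[-1,0,0,2.8,0,0,0],[-1,0,0,3.2,0,0,0],[-1,0,0,3.5,0,0,0],[-1,0,0,3.7,0,0,0],[-1,0,0,3.7,0,0,0],[-1,0,0,3.7,0,0,0]]]'
```

```text
time_s: 23.18
tool_pos: [0.5393, -0.2833, 0.0646]
tool_rot: [-179.9, 0.0, 100.0]
ft_force: [0.3, -0.5, -0.1]
grip_width: 0.004
finger_force: 0.0
blue [332.7 290.6] [ 25  24  16  14 185] | yel [350.  274.3] [ 43   8  15  14 174] | grn [360.6 306.1] [ 53  39  17  15 204] | 
blue [332.6 290.5] [ 25  24  16  14 188] | yel [350.  274.3] [ 43   8  15  14 172] | grn [360.7 306.2] [ 53  39  17  15 205] | 
time_s: 24.1
tool_pos: [0.5402, -0.2831, 0.028]
tool_rot: [-180.0, 0.0, 100.1]
ft_force: [-1.8, 0.9, 3.1]
grip_width: 0.006
finger_force: 1.5
```

```bash
python3 -m jog '[[[-1,0,0,0.2,0,0,0],[-1,0,0,0.3,0,0,0],[-1,0,0,0.3,0,0,0],[-1,0,0,0.3,0,0,0]]]'
```

```text
time_s: 24.6
tool_pos: [0.5404, -0.2833, 0.026]
tool_rot: [180.0, 0.1, 100.1]
ft_force: [-5.2, 3.5, 14.9]
grip_width: 0.006
finger_force: 7.7
```

```bash
python3 -m jog '[[[-1,0,0,-1,0,0,0],[-1,0,0,-2.5,0,0,0],[-1,0,0,-4,0,0,0],[-1,0,0,-4,0,0,0],[-1,-3,-3,-4,0,0,0],[-1,-6.2,-6.2,-4,0,0,0],[-1,-6.2,-6.2,-4,0,0,0],[-1,-6.2,-6.2,-4,0,0,0],[-1,-6.2,-6.2,-4,0,0,0]]]'
python3 -m jog '[[[-1,0,0,1.5,0,0,0],[-1,0,0,2.8,0,0,0],[-1,0,0,3.2,0,0,0],[-1,0,0,3.5,0,0,0],[-1,0,0,3.7,0,0,0],[-1,0,0,3.7,0,0,0],[-1,0,0,3.7,0,0,0]]]'
```

```text
time_s: 25.72
tool_pos: [0.4904, -0.354, 0.0647]
tool_rot: [-180.0, 0.0, 100.1]
ft_force: [0.1, 0.0, -0.1]
grip_width: 0.01
finger_force: 0.0
time_s: 26.6
tool_pos: [0.49, -0.355, 0.0281]
tool_rot: [-180.0, 0.0, 100.1]
ft_force: [-1.3, 2.8, 3.2]
grip_width: 0.003
finger_force: 1.5
```

```bash
python3 -m jog '[[[-1,0,0,0.2,0,0,0],[-1,0,0,0.3,0,0,0],[-1,0,0,0.3,0,0,0],[-1,0,0,0.3,0,0,0]]]'
```

```text
time_s: 27.1
tool_pos: [0.4901, -0.3552, 0.026]
tool_rot: [180.0, 0.1, 100.1]
ft_force: [-3.4, 4.0, 15.5]
grip_width: 0.005
finger_force: 7.6
```

Green bottomed out too. Now retreat straight up, check the cup and keys numerically, and hand in.

```bash
python3 -m jog '[[[-1,0,0,-1,0,0,0],[-1,0,0,-3,0,0,0],[-1,0,0,-7,0,0,0],[-1,0,0,-12,0,0,0],[-1,0,0,-15,0,0,0],[-1,0,0,-15,0,0,0],[-1,0,0,-15,0,0,0],[-1,0,0,-15,0,0,0]]]'
python3 - <<'E'
from h import *
a=cv2.imread("pics/side0raw.png");b=arm.get_image("side")[...,::-1]; cv2.imwrite("pics/endraw.png",b)
for im in(a,b):
    h=cv2.cvtColor(im,cv2.COLOR_BGR2HSV)[260:330,300:410]
    for n,l,u in(("blue",105,125),("yel",20,34),("grn",45,80),("red",0,6)):
        m=cv2.inRange(h,(l,120,40),(u,255,255)); k,_,st,ce=cv2.connectedComponentsWithStats(m); i=1+np.argmax(st[1:,4]); print(n,(ce[i]+[300,260]).round(1),st[i][4],end=" | ")
    print()
c=cv2.resize(cv2.imread("pics/d2.png")[:,:400],(200,200),interpolation=cv2.INTER_AREA).astype(int); e=b[80:280,210:410].astype(int)
print("cup region change",np.abs(c-e)[90:140,60:105].mean(),"jar/bystander change",np.abs(a.astype(int)-b)[100:260,120:220].mean(), arm.sense()["ft_force"])
E
```

```text
time_s: 28.1
tool_pos: [0.4895, -0.3545, 0.1736]
tool_rot: [-179.9, -0.1, 100.1]
ft_force: [-0.3, -0.0, -0.5]
grip_width: 0.007
finger_force: 0.0
blue [332.7 290.6] 185 | yel [350.  274.3] 174 | grn [360.6 306.1] 204 | red [377.5 288.2] 187 | 
blue [332.6 290.5] 187 | yel [350.  274.3] 172 | grn [360.5 306.1] 205 | red [377.5 288.4] 181 | 
cup region change 17.820296296296295 jar/bystander change 31.981020833333332 [-0.3255688   0.26448418  0.16492723]
```

```bash
python3 - <<'E'
from h import *
a=cv2.imread("pics/side0raw.png");b=cv2.imread("pics/endraw.png");d=cv2.resize(cv2.imread("pics/d2.png")[:,:400],(200,200),interpolation=cv2.INTER_AREA)
r=cv2.matchTemplate(b,d[94:140,68:98],cv2.TM_CCOEFF_NORMED);print("cup",cv2.minMaxLoc(r)[1::2],"expect",(278,174))
for n,x,y,w,h in(("jar",180,215,36,44),("spray",172,105,30,65),("wrench",120,195,50,40)):
    r=cv2.matchTemplate(b,a[y:y+h,x:x+w],cv2.TM_CCOEFF_NORMED);print(n,cv2.minMaxLoc(r)[1::2],(x,y))
t=arm.get_image("top")[...,::-1];t0=cv2.imread("pics/top0raw.png")
for n,x,y,w,h in(("jar",250,240,30,30),("spray",122,172,40,38),("wrench",170,255,62,26)):
    r=cv2.matchTemplate(t,t0[y:y+h,x:x+w],cv2.TM_CCOEFF_NORMED);print("top",n,cv2.minMaxLoc(r)[1::2],(x,y))
g=cv2.cvtColor(b,cv2.COLOR_BGR2GRAY)
for y in range(168,222,2): print("".join(".:-=+*%@"[v//32] for v in g[y,265:325]))
E
```

```text
cup (0.9912464022636414, (278, 174)) expect (278, 174)
jar (0.9618774056434631, (180, 215)) (180, 215)
spray (0.8506528735160828, (172, 105)) (172, 105)
wrench (0.9923738241195679, (120, 195)) (120, 195)
top jar (0.79241943359375, (250, 240)) (250, 240)
top spray (0.9990226030349731, (122, 172)) (122, 172)
top wrench (0.9799538254737854, (170, 255)) (170, 255)
@@@@@@@@@@@@@@@@@@@@@@@@@@@@@@@@@@@@@@@@@@@@@@@@@@@@@@@@@@@@
@@@@@@@@@@@@@@@@@@@@@@@@@@@@@@@@@@@@@@@@@@@@@@@@@@@@@@@@@@@@
@@@@@@@@@@@@@@@@@@@@@@@@@@@@@@@@@@@@@@@@@@@@@@@@@@@@@@@@@@@@
@@@@@@@@@@@@@@@@@@@@@@@@@@@@@@@@@@@@@@@@@@@@@@@@@@@@@@@@@@@@
@@@@@@@@@@@@@@@@@@@@@@@@@@@@@@@@@@@@@@@@@@@@@@@@@@@@@@@@@@@@
@@@@@@@@@@@@@@@@@@@%@@@@@@@@@@@@@@@@@@@@@@@@@@@@@@@@@@@@@@@@
@@@@@@@@@@@@@@@@@@@@@@@@@@@@@@@@@@@@@@@@@@@@@@@@@@@@@@@@@@@@
@@@@@@@@@@@@@@@@@%@@@@@@@@@@@@@@@@@@@@@@@@@@@@@@@@@@@@@@@@@@
@@@@@@@@@@@@@@@@@**@@@@@@@@@@@@@@@@@@*@@@@@@@@@@@@@@@@@@@@@@
@@@@@@@@@@@@@@@@@*-=+*@@@@@@@@@@@@%*+=@@@@@@@@@@@@@@@@@@@@@@
@@@@@@@@@@@@@@@@@*--==++++++++++++*+-=@@@@@@@@@@@@@@@@%%*+*%
@@@@@@@@@@@@@@@@@*--====-==-=-=--===-=@@@@@@@@@@@@@@@+:--+%@
@@@@@
[... 209 characters left out ...]
++++++%@@@*--%@@@@@@@@=.:.:..
@@@@@@@%*==+*%@@@+===++++++++++++++++%@@@@@@+-=*@@@@=:.:....
@%*==+*%@@@@@@@%*+===++++++++++++++++:*@@@@@@@%+-*%@@@@+:...
*%@@@@@@@@%*-..%@+====++++++++++++++=@@@@@@@@@@@@*--*@@@@+-:
@@@@%*-..%@@@%*=:-===+++++++++++++++=@@@@@@@@@@@@@@@+-=*@@@@
@=.%@@@%*-.-%@*--====++++++++++++++++@@@@@@@@@@@@@@@@@%=-=%@
@@@*..%@@@%*-..:-===+++++++++++++++++@@@@@@@@@*+-:%@@@@@@*--
@@@@@%=:.=%@@@@@+-===++++++++++++++=%@@@%++-.-%@@%%+-*@@@@@@
+@@@@@@@@@@@@@@@@@@%+==++++++++++**=+-:-+@@@@+=:.-@@@%+=%@@@
--*@@@@@@@@@@@@@@@@@@@@@%%%@@*+=:..%@@%%+-..%@@@%+-..+@@@@@@
----+%@@@@@@@@@@@@@@@@@@%*-..+@@@@*=..-%@@@*+-.-%@@@@@@@@@%+
::--=-=*@@@@@@@@@@@*+:.-%@@%%*-..%@@@@*=:.-%@@@@@@@@@%*+=--=
```

Everything is in place: the cup matches its released position exactly, the bystanders have not moved, and all the keys are up.

```bash
python3 -c "
from workcell import arm
print(arm.sign_off())"
```

```text
the job is handed in; nothing more can be done
None
```

The job is handed in at about 28 s: the cup stands mouth down over the middle dryer's peg with its rim on the deck; blue, yellow and green were then each pressed fully down and let up in that order; red and the bystanders were left alone.

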